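Stand the yellow colour board on its kickstand

ROBOT

A 6-joint arm with a two-finger parallel gripper is mounted at the origin on the work surface. World frame = base frame: x ahead of the robot, y to its left, z up, the work surface at z = 0. Lengths are in mm, angles in rad, forces in N, time in s.
With the tool pointing down it reaches from about 250 to 800 mm from the base axis. Payload 8.5 kg.
Tool frame: the origin (TCP) lies on the centre line of the jaws, within the pads' length; the fingertips stand 19 mm ahead of it and the grasp point (between the pads) is the TCP (manip.tip_reach is the distance from the TCP to the fingertips, in mm); z points along the fingers, y is the line along which they close (so a half turn about z gives the same grasp; the last joint's range is limited). The gripper opens to 85 mm and grips with 20 to 120 N. Pads are 22 mm wide; open, the fingers measure 114 mm over their backs; the gripper's body (76 mm by 85 mm) begins 54 mm behind the grasp point. The pads swing forward as they close: fully open they stand 13 mm farther back than shut.
Start: joints at [-1.166, 0.238, -0.013, 1.319, 0, 1.571], TCP at [206.745, -482.532, 250.276] pointing down, gripper open.
Joint ranges: [-2.66, 2.66], [-1.03, 1.9], [-1.14, 1.46], [-1.82, 2.27], [-1.45, 1.34], [-3.14, 3.14]. Speed limits (rad/s): [2.22, 2.22, 2.79, 3.14, 3.14, 3.14].

INTERFACE

Orientations are given as a unit quaternion [x, y, z, w].
In Python, from station import sensors, optics, close_job, manip gives the robot as it stands. The module is installed in compiled form; this text tells all that it offers.
- The arm moves only by the shell command python3 -m handwheel 'ROWS' [FORCE]. ROWS is JSON, a list of rows, each an object of numbers: "tx", "ty", "tz": the shift along the tool's x, y, z in m; "rx", "ry", "rz": the turn, a rotation vector about the tool's x, y, z in rad; "grip": the closure in counts, from 0 (fully open) to 255 (shut). In form: [{"tx": .., "ty": .., "tz": .., "rx": .., "ry": .., "rz": .., "grip": ..}, ...]. A call has 1 to 12 rows; each row shifts and turns the commanded pose from where the row before left it, along the tool's axes as they then stand; what a row does not reach is not made up. A row lasts 1/10 s, in which the tool goes at most 50 mm and 8.59 degrees, less where a joint would pass 70% of its speed; a pose out of reach is approached as far as the arm can. A call with a gripper value outside its range is refused whole. The fingers move at their own pace and stop on an object; FORCE is the grip in N (left out, the last holds). Time passes only in rows, so rows that do not move let the fingers close. It gives the time, the measured TCP pose, the force, the opening and the grip force at its end, in the units of the state.
- sensors.read_state(): the state, without advancing time (a new reading comes with each control period).
- optics.read_camera(name): name is "side" or "top" or "wrist"; returns a dict with "pixels" (420x560x3 uint8, red, green, blue), "z_map" (420x560 float32, mm along the optical axis (not along the pixel's ray), 0 where there is no reading), "fovy" (degrees; the focal length in pixels is half the picture's height over the tangent of half this angle, whatever the lens; pixels are square), "cx", "cy" (the principal point, pixels), "k1" (the pictures are not rectified: a ray, as slopes to the right and down, at radius r is drawn at 1 + k1 r^2 times it, then the intrinsics apply), "rvec" (rotation vector, rad) and "tvec" (3), from world to camera coordinates, as OpenCV has them; the wrist camera has in their place "hand_eye" (4x4, takes a point from camera to tool coordinates, whose origin is the TCP and whose axes are the flange's). Camera axes: x right, y down, z forward; pixel columns grow to the right and rows downward; lengths in mm; the calibration is good to about 2 mm. A picture is of the moment at which its call begins: read the wrist's pose just before it.
- close_job(): hands the job in; it is judged then, once.
The state is a dict: "time": time; "q": joint angles; "dq": joint speeds; "joint_torque": joint torques, N m; "ee_pos": TCP position; "tcp_rot": TCP orientation; "force": force on the tool from outside, world axes, zero at the start; "ft_torque": the same for the moment, N m; "opening": opening from 0.0 (shut) to 1.0 (fully open); "grasp_force": force on a finger pad.
Only numpy, scipy, OpenCV 4.12 (cv2) and the standard library are available. Lean on these libraries where they do the work, as an engineer would, in place of code of your own. Each camera call takes 0.05 s, during which the arm holds its last target. There are 200 camera calls.

TASK

In the door-restoration workshop, take the yellow colour board: fold the kickstand leg on its back all the way down to its stop, lift the board out of its wooden holder and stand it upright in the middle of the green work mat, propped on the leg and leaning back only slightly. Leave the blue board in its holder.

Things in the scene. Friction and masses are not known exactly. Their poses are not given: they have to be found in the camera images.
- yellow_centre (a point): Centre of the yellow board, 130 wide, 160 tall, 10 thick (mm), 0.35 kg. z: to its top edge; x: out of its back (leg side, away from the robot); y: along its width. Starts upright in a 25 deep slot of a fixed wooden holder, top edge 185 above the bench. Leg hinge: along y through (9, 0, -30) from here. With the leg at its stop it stands stably on bottom edge and foot, leaning back 10 degrees.
- yellow_foot (a point): Middle of the red cross-bar (along board y, 10 mm thick, 50 long) ending the yellow board's leg, 95 mm from the hinge. Grip its two ends from above, or push it. Leg angle: 0 folded up flat on the back, starts ajar at 0.4-0.65 rad, swings out and down to its stop at 1.87, foot then (100, 0, -58) from the board's centre. Friction hinge: needs 2 N at the foot, stays where left. z: hinge to foot.
- mat_top (a point): Centre of the upper side of the fixed green work mat, 240 mm (x) by 220 mm (y); its top is 3 mm above the bench.
- blue_centre (a point): Centre of the blue board, a bystander of the same make, size and axes in a like holder; either board may be on the left. Each holder is a light-wood block 53 x 150 mm, 50 mm high, with a slot 13 mm wide along the board; the board's bottom edge stands 25 mm above the bench.
There are look-alikes about, which are no part of the job. There is more than one size of the part that bears yellow_centre; the job needs the largest.

How it is judged:
By the outcome, as a careful person would: the job done as asked, in the order asked, and still so for the second after the job is handed in, with the robot touching nothing.
It also fails if it takes over 58 s, if anything falls off the work surface, if the arm or the gripper's body presses on something with over 40 N, if the wrist force passes 120 N, or if a joint passes its speed limit or range.

## Working session

There is one attempt and no reset: what is moved stays moved. The work goes in short steps, Python scripts to look and compute and a shell command to move; the robot and the scene stay as the last step left them, time stands still between calls to the robot, and variables do not carry over. Pictures are saved under pics/ and viewed, at most 10 in all, crops included, and the job is handed in when it is done.

```bash
mkdir -p pics; cat > h.py <<'E'
import numpy as np, cv2
from scipy.spatial.transform import Rotation as R
from station import sensors, optics, manip
def grab(name, save=None):
    s=sensors.read_state(); c=optics.read_camera(name)
    if save: cv2.imwrite('pics/'+save, c['pixels'][:,:,::-1])
    np.savez(''+name+'.npz', **{k:v for k,v in c.items()}, ee=s['ee_pos'], rot=s['tcp_rot'])
    return c,s
def cloud(c,s):
    h,w=c['z_map'].shape; f=h/2/np.tan(np.radians(c['fovy'])/2)
    K=np.array([[f,0,c['cx']],[0,f,c['cy']],[0,0,1.]])
    u,v=np.meshgrid(np.arange(w),np.arange(h))
    p=np.stack([u,v],-1).reshape(-1,1,2).astype(float)
    n=cv2.undistortPoints(p,K,np.array([c['k1'],0,0,0.])).reshape(h,w,2)
    z=c['z_map'].astype(float); P=np.dstack([n[...,0]*z,n[...,1]*z,z])
    if 'rvec' in c:
        M=cv2.Rodrigues(np.array(c['rvec'],float))[0]; W=(P-np.array(c['tvec']).reshape(3))@M
    else:
        H=np.array(c['hand_eye']); T=P@H[:3,:3].T+H[:3,3]
        W=T@R.from_quat(s['tcp_rot']).as_matrix().T+np.array(s['ee_pos'])
    W[z==0]=np.nan
    return W
E
python3 - <<'E'
from h import *
s=sensors.read_state(); print(s, manip.tip_reach)
for n in('side','top'):
    c,s=grab(n,n+'0.png'); print(n,{k:c[k] for k in c if k not in('pixels','z_map')})
E
```

```text
{'time': 0.0, 'q': array([-1.16597777e+00,  2.38756011e-01, -1.42568058e-02,  1.31919424e+00,
       -2.20266808e-05,  1.57081033e+00]), 'dq': array([ 0.00022461,  0.00028969, -0.0009101 , -0.0018731 , -0.0025666 ,
       -0.00046708]), 'joint_torque': array([ 8.08393033e-04, -5.38788271e+01,  3.46437836e+01,  1.83359912e-02,
        3.56472424e-05,  2.15433410e-06]), 'ee_pos': array([ 206.61334225, -482.21142079,  249.68960402]), 'tcp_rot': array([ 9.79586246e-01,  2.01023104e-01, -1.52593313e-04, -6.88752204e-04]), 'force': array([0.23510587, 0.12685769, 0.03924987]), 'ft_torque': array([ 0.00878376,  0.04074418, -0.01780795]), 'grasp_force': 0.0, 'opening': 0.9999274369950494} 19.0
side {'fovy': 57.24704771864679, 'cx': 271.49256769586583, 'cy': 202.65315799665814, 'k1': -0.03720227566408466, 'rvec': array([ 0.5598796 , -2.5040675 ,  1.39532042]), 'tvec': array([476.6544391 , 167.61834969, 947.33738478])}
top {'fovy': 44.75293597539855, 'cx': 277.5989982014986, 'cy': 204.65823217444844, 'k1': -0.1557308649875981, 'rvec': array([ 2.19087748, -2.20228135,  0.06153926]), 'tvec': array([  86.28977589,  463.0763066 , 1403.99282804])}
```

View pics/side0.png

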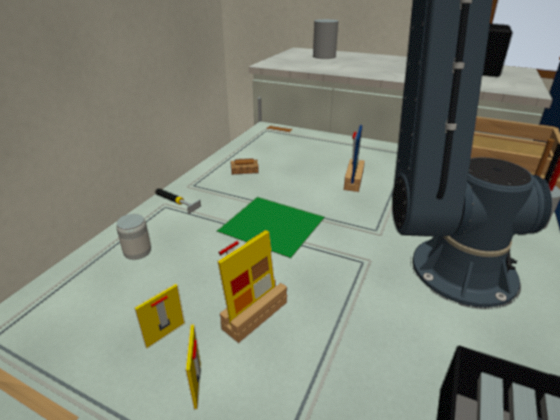

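View pics/top0.png

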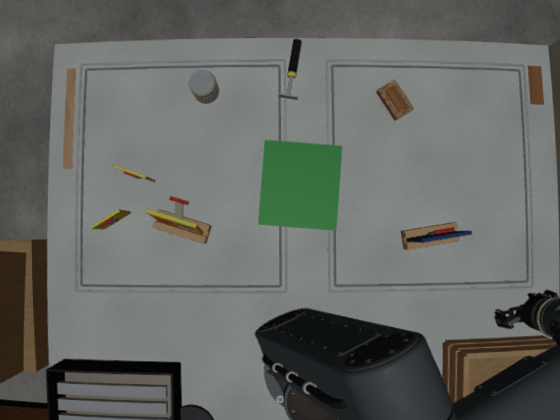

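The candidates for the yellow board are the one in the holder (side 247,280; top 175,220) and two smaller free-standing ones (side 160,315 and 193,365; top 135,173 and 110,218). The blue board is at side 357,155 / top 435,237. The yellow board in the holder is the largest, with its red foot at top (180,200). The green mat is at top (300,185).

```bash
python3 - <<'E'
from h import *
def hsv(c): return cv2.cvtColor(c['pixels'],cv2.COLOR_RGB2HSV)
for n in('top','side'):
    c,s=grab(n); W=cloud(c,s); H=hsv(c); h,sa,v=H[...,0],H[...,1],H[...,2]
    if n=='side': cv2.imwrite('pics/crop.png',cv2.resize(c['pixels'][210:420,110:330,::-1],None,fx=2.7,fy=2.7,interpolation=cv2.INTER_CUBIC))
    box={'top':(slice(190,250),slice(140,220)),'side':(slice(225,345),slice(212,295))}[n]
    B=np.zeros(h.shape,bool);B[box]=1
    g=(h>50)&(h<75)&(sa>150); G=W[g&np.isfinite(W[...,2])]; 
    r=cv2.minAreaRect(G[:,:2].astype(np.float32)); print(n,'mat',r,np.nanmedian(G[:,2]))
    y=(h>22)&(h<34)&(sa>150)&B&np.isfinite(W[...,2])
    Y=W[y]; 
    t=Y[Y[:,2]>150]; print(' yellow',len(Y),'z',np.percentile(Y[:,2],[1,50,99]))
    T=Y[Y[:,2]>178]; T=T if len(T)>5 else t
    print(' top edge rect',cv2.minAreaRect(T[:,:2].astype(np.float32)), T.mean(0))
    ctr=Y.mean(0); U=np.linalg.svd(Y-ctr,full_matrices=False)[2]; print(' plane normal',U[2],'ctr',ctr)
    red=((h<6)|(h>174))&(sa>160)&B&np.isfinite(W[...,2])
    if n=='side': red[260:]=0
    Rr=W[red]; print(' red',len(Rr),np.median(Rr,0),cv2.minAreaRect(Rr[:,:2].astype(np.float32)),np.percentile(Rr[:,2],[5,95]))
    w=(h>8)&(h<20)&(sa>60)&B&np.isfinite(W[...,2])&(abs(W[...,2]-50)<6)
    if n=='top': print(' holder',w.sum(),cv2.minAreaRect(W[w][:,:2].astype(np.float32)))
    for nm,(uu,vv) in {'top':{'a':(135,173),'b':(110,218),'can':(203,85)},'side':{}}[n].items(): print(nm,W[vv,uu])
E
```

```text
top mat ((-147.37094116210938, 859.580322265625), (177.52407836914062, 1032.2928466796875), 24.055675506591797) 55.668281702922826
 yellow 239 z [ 56.80143012 182.28065076 188.95228804]
 top edge rect ((422.4687194824219, 346.49298095703125), (126.55256652832031, 9.5730562210083), 72.80766296386719) [422.42011496 345.77047127 183.69116244]
 plane normal [-0.94461706  0.28643213  0.16017255] ctr [418.38899247 339.98255917 173.61316609]
 red 53 [466.44972983 333.79270811 157.1114542 ] ((441.19146728515625, 347.3788757324219), (44.47419738769531, 74.1383056640625), 61.298316955566406) [142.2478116  161.59822328]
 holder 535 ((405.0650939941406, 347.79486083984375), (147.74871826171875, 53.067867279052734), 72.8330307006836)
a [544.19073494 459.71328467 103.82780136]
b [425.73555177 525.95533771 104.18937564]
can [779.105461   281.29753653 101.35327306]
side mat ((206.23297119140625, -453.74755859375), (1806.1246337890625, 777.9712524414062), 85.17151641845703) 3.061896374102187
 yellow 1949 z [ 46.37894381 149.80075821 185.1461605 ]
 top edge rect ((421.1172180175781, 345.7812805175781), (128.13055419921875, 11.668322563171387), 73.05293273925781) [420.07057436 347.58414258 182.79023262]
 plane normal [-0.96087767  0.25528651  0.10743791] ctr [414.95940953 354.58381164 137.72965485]
 red 54 [465.00284389 334.45013729 156.66904483] ((465.0544738769531, 333.6692810058594), (44.2518310546875, 5.61293363571167), 71.6002426147461) [154.11893594 159.19088678]
```

View pics/crop.png

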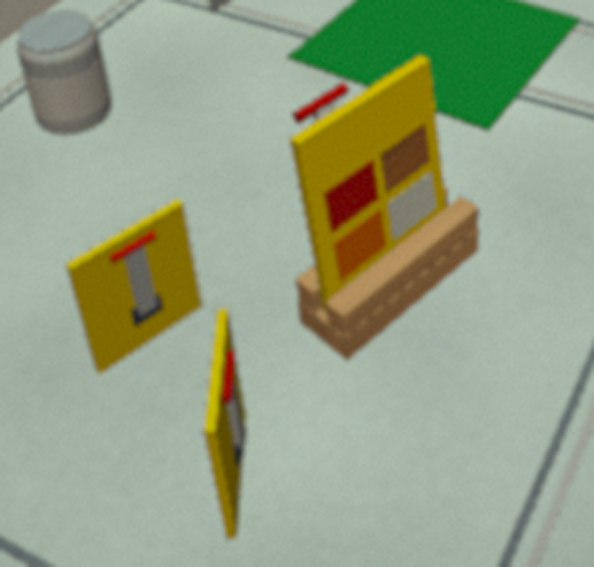

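The crop confirms it. The board in the holder at crop (370,170) is the largest yellow one, and its red foot bar is ajar behind it at crop (320,103). The two smaller boards at crop (135,285) and (222,430) are decoys. I'll raise the arm, test which way the wrist joint turns, and measure the mat.

```bash
python3 -m handwheel '[{"tz":-0.05},{"tz":-0.04,"rz":-0.1},{"rz":-0.1}]'; cat >> h.py <<'E'
def to(target, yaw=None):
    "tool-frame shift (m) to target TCP, and rotation to tool-down yaw of tool x (deg)"
    s=sensors.read_state(); M=R.from_quat(s['tcp_rot'])
    print('t',round(s['time'],2),'ee',np.round(s['ee_pos'],1),'q',np.round(s['q'],2),'yaw',round(np.degrees(np.arctan2(*M.as_matrix()[[1,0],0])),1),'F',np.round(s['force'],1),'open',round(s['opening'],3),'gf',round(s['grasp_force'],1))
    print('shift mm',np.round(M.inv().apply(np.array(target)-s['ee_pos']),1))
    if yaw is not None:
        y=np.radians(yaw); D=R.from_matrix(np.array([[np.cos(y),np.sin(y),0],[np.sin(y),-np.cos(y),0],[0,0,-1]]))
        print('rotvec',np.round((M.inv()*D).as_rotvec(),3))
E
python3 - <<'E'
from h import *
c,s=grab('top'); W=cloud(c,s); H=cv2.cvtColor(c['pixels'],cv2.COLOR_RGB2HSV)
g=((H[...,0]>50)&(H[...,0]<75)&(H[...,1]>150)); B=np.zeros_like(g);B[120:250,240:360]=1
G=W[g&B]; print(np.nanmedian(G,0),cv2.minAreaRect(G[:,:2].astype(np.float32)))
to([470,325,300],-17.1)
E
```

```text
[nan nan nan] ((0.0, 0.0), (0.0, 0.0), 0.0)
t 0.25 ee [ 206.7 -482.4  250. ] q [-1.17  0.24 -0.01  1.32  0.    1.57] yaw 23.2 F [-0.9 -0.7 -0.6] open 0.996 gf 0.0
shift mm [ 560.  -638.5  -49.5]
rotvec [-0.001  0.     0.703]$[0]: bad value
  return np.nanmean(a, axis, out=out, keepdims=keepdims)
```

```bash
python3 -m handwheel '[{"tx":0,"ty":0,"tz":-0.05,"rx":0,"ry":0,"rz":0,"grip":0},{"tx":0,"ty":0,"tz":-0.04,"rx":0,"ry":0,"rz":-0.1,"grip":0},{"tx":0,"ty":0,"tz":0,"rx":0,"ry":0,"rz":-0.1,"grip":0}]'; 
python3 - <<'E'
from h import *
c,s=grab('top'); W=cloud(c,s); H=cv2.cvtColor(c['pixels'],cv2.COLOR_RGB2HSV)
print(H[185,300],W[185,300])
h0=H[185,300].astype(int); g=(abs(H[...,0].astype(int)-h0[0])<10)&(H[...,1]>h0[1]-50)&np.isfinite(W[...,2]); B=np.zeros_like(g);B[120:250,240:360]=1
G=W[g&B]; print(np.median(G,0),cv2.minAreaRect(G[:,:2].astype(np.float32)))
to([470,325,300],-17.1)
E
```

```text
time: 0.55
ee_pos: [207.3, -483.9, 345.3]
tcp_rot: [0.954, 0.3, 0.0, 0.004]
force: [-0.1, -0.8, -0.4]
opening: 1.0
grasp_force: 0.0
[ 64 132 112] [519.01755106  20.70200181   0.73588361]
[518.93122423  20.94966233   2.44432887] ((519.7808837890625, 20.593406677246094), (219.17274475097656, 238.944091796875), 85.36079406738281)
t 0.6 ee [ 207.2 -483.5  342.8] q [-1.17  0.22  0.2   1.54  0.    1.36] yaw 35.2 F [ 0.2 -0.1 -0.6] open 1.002 gf 0.0
shift mm [ 681.  -509.1   39.9]
rotvec [ 0.005 -0.001  0.913]
```

```bash
python3 -m handwheel '[{"tx":0,"ty":0,"tz":0,"rx":0,"ry":0,"rz":-0.149,"grip":255},{"tx":0,"ty":0,"tz":0,"rx":0,"ry":0,"rz":-0.149,"grip":255},{"tx":0,"ty":0,"tz":0,"rx":0,"ry":0,"rz":-0.149,"grip":255},{"tx":0,"ty":0,"tz":0,"rx":0,"ry":0,"rz":-0.149,"grip":255},{"tx":0,"ty":0,"tz":0,"rx":0,"ry":0,"rz":-0.149,"grip":255},{"tx":0,"ty":0,"tz":0,"rx":0,"ry":0,"rz":-0.149,"grip":255},{"tx":0,"ty":0,"tz":0,"rx":0,"ry":0,"rz":-0.149,"grip":255},{"tx":0,"ty":0,"tz":0,"rx":0,"ry":0,"rz":-0.149,"grip":255},{"tx":0,"ty":0,"tz":0,"rx":0,"ry":0,"rz":-0.149,"grip":255},{"tx":0,"ty":0,"tz":0,"rx":0,"ry":0,"rz":-0.149,"grip":255},{"tx":0,"ty":0,"tz":0,"rx":0,"ry":0,"rz":-0.149,"grip":255},{"tx":0,"ty":0,"tz":0,"rx":0,"ry":0,"rz":-0.149,"grip":255}]' 30 >/dev/null;  python3 -m handwheel '[{"tx":0,"ty":0,"tz":0,"rx":0,"ry":0,"rz":-0.149,"grip":255},{"tx":0,"ty":0,"tz":0,"rx":0,"ry":0,"rz":-0.149,"grip":255},{"tx":0,"ty":0,"tz":0,"rx":0,"ry":0,"rz":-0.149,"grip":255}]'
python3 -c "
from h import *
to([420,325,300],162.9)"
```

```text
time: 2.1
ee_pos: [206.6, -482.3, 339.4]
tcp_rot: [0.148, 0.989, 0.001, -0.0]
force: [-0.4, -0.1, 0.0]
opening: -0.001
grasp_force: 0.0
t 2.1 ee [ 206.6 -482.3  339.4] q [-1.17  0.23  0.2   1.54 -0.   -0.87] yaw 162.9 F [-0.4 -0.1  0. ] open -0.001 gf 0.0
shift mm [ 32.8 834.3  40.4]
rotvec [ 0.001 -0.001  0.001]
```

```bash
python3 -m handwheel '[{"tx":0.002,"ty":0.042,"tz":0,"rx":0,"ry":0,"rz":0,"grip":255},{"tx":0.002,"ty":0.042,"tz":0,"rx":0,"ry":0,"rz":0,"grip":255},{"tx":0.002,"ty":0.042,"tz":0,"rx":0,"ry":0,"rz":0,"grip":255},{"tx":0.002,"ty":0.042,"tz":0,"rx":0,"ry":0,"rz":0,"grip":255},{"tx":0.002,"ty":0.042,"tz":0,"rx":0,"ry":0,"rz":0,"grip":255},{"tx":0.002,"ty":0.042,"tz":0,"rx":0,"ry":0,"rz":0,"grip":255},{"tx":0.002,"ty":0.042,"tz":0,"rx":0,"ry":0,"rz":0,"grip":255},{"tx":0.002,"ty":0.042,"tz":0,"rx":0,"ry":0,"rz":0,"grip":255},{"tx":0.002,"ty":0.042,"tz":0,"rx":0,"ry":0,"rz":0,"grip":255},{"tx":0.002,"ty":0.042,"tz":0,"rx":0,"ry":0,"rz":0,"grip":255}]' >/dev/null;  python3 -m handwheel '[{"tx":0.0015,"ty":0.042,"tz":0,"rx":0,"ry":0,"rz":0,"grip":255},{"tx":0.0015,"ty":0.042,"tz":0,"rx":0,"ry":0,"rz":0,"grip":255},{"tx":0.0015,"ty":0.042,"tz":0,"rx":0,"ry":0,"rz":0,"grip":255},{"tx":0.0015,"ty":0.042,"tz":0,"rx":0,"ry":0,"rz":0,"grip":255},{"tx":0.0015,"ty":0.042,"tz":0,"rx":0,"ry":0,"rz":0,"grip":255},{"tx":0.0015,"ty":0.042,"tz":0,"rx":0,"ry":0,"rz":0,"grip":255},{"tx":0.0015,"ty":0.042,"tz":0,"rx":0,"ry":0,"rz":0,"grip":255},{"tx":0.0015,"ty":0.042,"tz":0,"rx":0,"ry":0,"rz":0,"grip":255},{"tx":0.0015,"ty":0.042,"tz":0,"rx":0,"ry":0,"rz":0,"grip":255},{"tx":0,"ty":0,"tz":0,"rx":0,"ry":0,"rz":0,"grip":255}]' >/dev/null
python3 - <<'E'
from h import *
to([470,333,250],162.9)
c,s=grab('wrist','w1.png'); W=cloud(c,s); np.save('W1.npy',W)
H=cv2.cvtColor(c['pixels'],cv2.COLOR_RGB2HSV); h,sa=H[...,0],H[...,1]
ok=np.isfinite(W[...,2])
y=(h>22)&(h<34)&(sa>150)&ok&(W[...,2]>172); T=W[y]; print('top',T.shape,cv2.minAreaRect(T[:,:2].astype(np.float32)),np.median(T,0))
r=((h<6)|(h>174))&(sa>150)&ok&(W[...,2]>140); T=W[r]; v,u=np.nonzero(r);print('red',T.shape,u.mean(),v.mean(),cv2.minAreaRect(T[:,:2].astype(np.float32)),np.median(T,0),np.percentile(T[:,2],[5,95]))
E
```

```text
t 4.1 ee [412.6 293.2 338.1] q [0.62 0.19 0.15 1.53 0.   0.92] yaw 162.8 F [-0.5  0.1 -0.9] open 0.006 gf 0.0
shift mm [-43.2  55.1  87.9]
rotvec [-0.001 -0.002 -0.002]
top (2019, 3) ((410.6878356933594, 323.4187316894531), (175.75636291503906, 16.77351188659668), 72.8183822631836) [419.51719561 344.45264874 182.41108413]
red (358, 3) 329.72067039106145 232.15921787709496 ((434.38348388671875, 312.93975830078125), (110.57057189941406, 36.05201721191406), 30.612754821777344) [464.77021188 331.10257029 156.33719607] [154.16633007 157.877294  ]
```

View pics/w1.png

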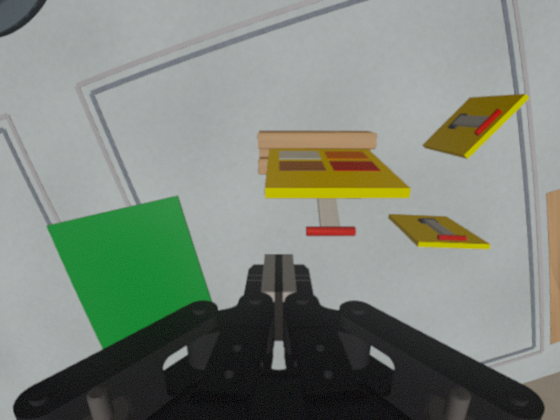

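The wrist view agrees with the fixed cameras: board top edge at (337,192), red foot at (330,231), mat at lower left. The board leans back about 0.1 rad in its slot, so the hinge is at about (419,347,74). I'll move above the foot with the gripper shut.

```bash
python3 -c "
from h import *
to([462,333,210],162.9)"
```

```text
t 4.15 ee [411.9 291.1 338.5] q [0.62 0.19 0.15 1.53 0.   0.92] yaw 162.8 F [-0.2 -0.2 -0.6] open 0.005 gf 0.0
shift mm [-35.7  55.1 128.3]
rotvec [-0.002 -0.002 -0.002]
```

```bash
python3 -m handwheel '[{"tx":-0.018,"ty":0.028,"tz":0.03,"rx":0,"ry":0,"rz":0,"grip":255},{"tx":-0.018,"ty":0.027,"tz":0.03,"rx":0,"ry":0,"rz":0,"grip":255},{"tx":0,"ty":0,"tz":0.035,"rx":0,"ry":0,"rz":0,"grip":255},{"tx":0,"ty":0,"tz":0.033,"rx":0,"ry":0,"rz":0,"grip":255},{"tx":0,"ty":0,"tz":0,"rx":0,"ry":0,"rz":0,"grip":255}]'
python3 - <<'E'
from h import *
to([462,333,182],162.9)
E
```

```text
time: 4.65
ee_pos: [460.4, 328.6, 208.0]
tcp_rot: [0.151, 0.988, -0.003, -0.003]
force: [-0.5, -1.4, -0.1]
opening: -0.003
grasp_force: 0.0
t 4.65 ee [460.4 328.6 208. ] q [ 0.62  0.33  0.01  1.26 -0.    0.92] yaw 162.6 F [-0.5 -1.4 -0.1] open -0.003 gf 0.0
shift mm [-0.3  4.8 26. ]
rotvec [-0.007 -0.005 -0.005]
```

```bash
python3 -m handwheel '[{"tx":0,"ty":0.005,"tz":0.013,"rx":0,"ry":0,"rz":0,"grip":255},{"tx":0,"ty":0,"tz":0.013,"rx":0,"ry":0,"rz":0,"grip":255},{"tx":-0.007,"ty":0,"tz":0.006,"rx":0,"ry":0,"rz":0,"grip":255},{"tx":-0.007,"ty":0,"tz":0.006,"rx":0,"ry":0,"rz":0,"grip":255},{"tx":-0.006,"ty":0,"tz":0.006,"rx":0,"ry":0,"rz":0,"grip":255},{"tx":-0.006,"ty":0,"tz":0.008,"rx":0,"ry":0,"rz":0,"grip":255},{"tx":-0.006,"ty":0,"tz":0.008,"rx":0,"ry":0,"rz":0,"grip":255},{"tx":-0.005,"ty":0,"tz":0.007,"rx":0,"ry":0,"rz":0,"grip":255},{"tx":0,"ty":0,"tz":0,"rx":0,"ry":0,"rz":0,"grip":255}]'
python3 - <<'E'
from h import *
to([497,323,141],162.9)
c,s=grab('side'); W=cloud(c,s); H=cv2.cvtColor(c['pixels'],cv2.COLOR_RGB2HSV); h,sa=H[...,0],H[...,1]
cv2.imwrite('pics/s2.png',cv2.resize(c['pixels'][180:350,180:330,::-1],None,fx=3.4,fy=3.4,interpolation=cv2.INTER_CUBIC))
E
```

```text
time: 5.55
ee_pos: [502.7, 324.6, 146.4]
tcp_rot: [0.151, 0.988, 0.001, 0.002]
force: [5.0, -2.3, 5.7]
opening: 0.001
grasp_force: 3.4
t 5.55 ee [502.7 324.6 146.4] q [ 0.57  0.41 -0.03  1.12 -0.    0.88] yaw 162.6 F [ 5.  -2.3  5.7] open 0.001 gf 3.4
shift mm [ 5.  -3.2  5.3]
rotvec [ 0.002  0.004 -0.005]
```

View pics/s2.png

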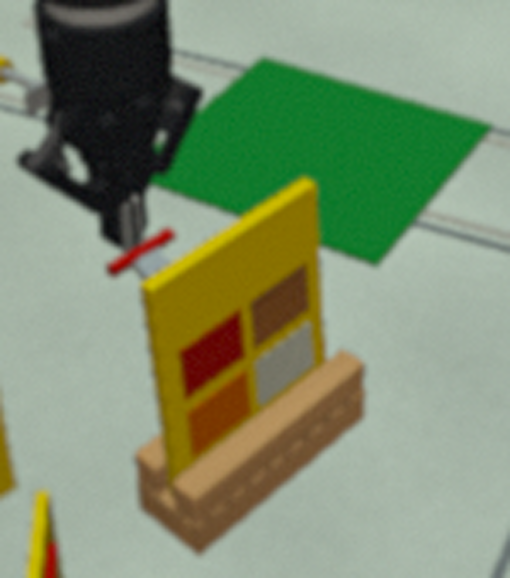

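The crop shows the red bar at (140,252), with the fingertips at or just beyond its outer side. I'll measure the bar.

```bash
cat > foot.py <<'E'
from h import *
for n,b in(('side',(200,275,190,245)),('top',(150,215,140,235)),('wrist',None)):
    c,s=grab(n); W=cloud(c,s); H=cv2.cvtColor(c['pixels'],cv2.COLOR_RGB2HSV); h,sa=H[...,0],H[...,1]
    r=((h<6)|(h>174))&(sa>150)&np.isfinite(W[...,2])
    d=np.hypot(W[...,0]-490,W[...,1]-325)<55; r&=d
    if not r.any(): print(n,'none'); continue
    P=W[r]; m=np.median(P,0); print(n,len(P),'foot',np.round(m,1),'h',round((m[0]-419)*.956-(m[1]-346.6)*.294,1),'dz',round(m[2]-74,1))
s=sensors.read_state();e=s['ee_pos'];print('tcp h',(e[0]-419)*.956-(e[1]-346.6)*.294,'tip dz',e[2]-19-74,s['force'])
E
python3 foot.py
```

```text
side 50 foot [491.4 325.6 126.6] h 75.4 dz 52.6
top 3 foot [486.1 306.5 124.9] h 76.0 dz 50.9
wrist 1605 foot [489.8 323.  126.1] h 74.6 dz 52.1
tcp h 85.87683319994147 tip dz 53.953266892007036 [ 5.32070322 -2.72020165  5.65864871]
```

```bash
python3 -m handwheel '[{"tx":0,"ty":0,"tz":-0.012,"rx":0,"ry":0,"rz":0,"grip":255},{"tx":0.018,"ty":0,"tz":0,"rx":0,"ry":0,"rz":0,"grip":255},{"tx":0,"ty":0,"tz":0.012,"rx":0,"ry":0,"rz":0,"grip":255},{"tx":-0.002,"ty":0,"tz":0.009,"rx":0,"ry":0,"rz":0,"grip":255},{"tx":-0.004,"ty":0,"tz":0.010,"rx":0,"ry":0,"rz":0,"grip":255},{"tx":-0.004,"ty":0,"tz":0.010,"rx":0,"ry":0,"rz":0,"grip":255},{"tx":0,"ty":0,"tz":0,"rx":0,"ry":0,"rz":0,"grip":255}]'; python3 foot.py
```

```text
time: 6.45
ee_pos: [491.8, 326.7, 114.3]
tcp_rot: [0.151, 0.989, -0.001, -0.001]
force: [0.4, 0.7, -0.5]
opening: 0.0
grasp_force: 0.0
side 18 foot [508.3 337.3  97.5] h 88.1 dz 23.5
top 16 foot [501.  299.2 100. ] h 92.4 dz 26.0
wrist 389 foot [498.1 302.1  95.7] h 88.7 dz 21.7
tcp h 75.55830132050005 tip dz 23.09947003639627 [-0.36428778 -0.20394743 -0.15350938]
```

```bash
python3 -m handwheel '[{"tx":0,"ty":0,"tz":-0.014,"rx":0,"ry":0,"rz":0,"grip":255},{"tx":-0.014,"ty":0,"tz":0,"rx":0,"ry":0,"rz":0,"grip":255},{"tx":0,"ty":0,"tz":0.014,"rx":0,"ry":0,"rz":0,"grip":255},{"tx":0,"ty":0,"tz":0.009,"rx":0,"ry":0,"rz":0,"grip":255},{"tx":0,"ty":0,"tz":0.010,"rx":0,"ry":0,"rz":0,"grip":255},{"tx":0,"ty":0,"tz":0.010,"rx":0,"ry":0,"rz":0,"grip":255},{"tx":0,"ty":0,"tz":0,"rx":0,"ry":0,"rz":0,"grip":255}]'; python3 foot.py
```

```text
time: 7.3
ee_pos: [504.4, 322.7, 85.7]
tcp_rot: [0.15, 0.989, -0.001, -0.001]
force: [0.3, 0.2, 0.0]
opening: 0.002
grasp_force: 0.0
side 17 foot [510.2 334.8  64.7] h 90.7 dz -9.3
top none
wrist 646 foot [501.2 305.1  63.6] h 90.8 dz -10.4
tcp h 88.97396354906226 tip dz -5.792256633367444 [-0.34944195  0.18230041  0.06461031]
```

```bash
python3 -m handwheel '[{"tx":0.001,"ty":0,"tz":0.009,"rx":0,"ry":0,"rz":0,"grip":255},{"tx":0.001,"ty":0,"tz":0.008,"rx":0,"ry":0,"rz":0,"grip":255},{"tx":0,"ty":0,"tz":0,"rx":0,"ry":0,"rz":0,"grip":255}]'; python3 -m handwheel '[{"tx":0.001,"ty":0,"tz":0.005,"rx":0,"ry":0,"rz":0,"grip":255},{"tx":0,"ty":0,"tz":0,"rx":0,"ry":0,"rz":0,"grip":255}]' | egrep 'pos|force'; python3 -m handwheel '[{"tx":0.001,"ty":0,"tz":0.003,"rx":0,"ry":0,"rz":0,"grip":255},{"tx":0,"ty":0,"tz":0,"rx":0,"ry":0,"rz":0,"grip":255}]' | egrep 'pos|force';python3 foot.py
```

```text
time: 7.75
ee_pos: [502.6, 323.6, 69.1]
tcp_rot: [0.15, 0.989, -0.0, -0.001]
force: [-0.2, 0.5, 1.0]
opening: -0.003
grasp_force: 0.0
ee_pos: [502.1, 324.1, 64.8]
force: [-0.3, -0.0, 0.0]
grasp_force: 0.2
ee_pos: [501.3, 324.3, 62.1]
force: [-0.1, 0.1, -0.0]
grasp_force: 0.4
side 16 foot [503.8 337.4  38.4] h 83.7 dz -35.6
top none
wrist 782 foot [496.1 309.1  38.6] h 84.7 dz -35.4
tcp h 85.23187501443309 tip dz -30.71029676934537 [0.63764598 0.5394869  0.69252505]
```

```bash
for i in 1 2; do python3 -m handwheel '[{"tx":0.0005,"ty":0,"tz":0.002,"rx":0,"ry":0,"rz":0,"grip":255},{"tx":0,"ty":0,"tz":0,"rx":0,"ry":0,"rz":0,"grip":255}]' | egrep 'pos|force:';done;  python3 foot.py
```

```text
ee_pos: [501.0, 324.5, 60.3]
force: [0.2, -0.5, 2.8]
grasp_force: 1.2
ee_pos: [500.9, 324.7, 59.2]
force: [-0.4, -2.5, 9.6]
grasp_force: 4.6
side 19 foot [503.  337.2  36.2] h 83.1 dz -37.8
top none
wrist 801 foot [495.3 309.3  35.7] h 84.0 dz -38.3
tcp h 84.73119882523514 tip dz -33.75893196400781 [-0.43101718 -1.81020244  9.13516313]
```

```bash
python3 -m handwheel '[{"tx":0,"ty":0,"tz":0.002,"rx":0,"ry":0,"rz":0,"grip":255},{"tx":0,"ty":0,"tz":0,"rx":0,"ry":0,"rz":0,"grip":255}]' | egrep 'pos|force:'; python3 -m handwheel '[{"tx":0,"ty":0,"tz":-0.05,"rx":0,"ry":0,"rz":0,"grip":255},{"tx":0,"ty":0,"tz":-0.05,"rx":0,"ry":0,"rz":0,"grip":0},{"tx":0,"ty":0,"tz":-0.05,"rx":0,"ry":0,"rz":0,"grip":0},{"tx":0,"ty":0,"tz":-0.05,"rx":0,"ry":0,"rz":0,"grip":0},{"tx":0,"ty":0,"tz":0,"rx":0,"ry":0,"rz":0,"grip":0}]' | egrep 'pos|force:'
python3 foot.py
python3 - <<'E'
from h import *
for n in('top','side'):
    c,s=grab(n); W=cloud(c,s); H=cv2.cvtColor(c['pixels'],cv2.COLOR_RGB2HSV); h,sa=H[...,0],H[...,1]
    y=(h>22)&(h<34)&(sa>150)&(np.hypot(W[...,0]-421,W[...,1]-346)<80); Y=W[y]; T=Y[Y[:,2]>178]
    print(n,cv2.minAreaRect(T[:,:2].astype(np.float32)),np.median(T,0),'low',[np.round(np.median(Y[abs(Y[:,2]-z)<8],0),1) for z in (70,110,150)])
to([421,346,260],72.9)
E
```

```text
ee_pos: [501.0, 324.8, 58.1]
force: [-3.5, -3.5, 19.5]
grasp_force: 8.2
ee_pos: [502.5, 326.0, 263.5]
force: [0.0, 0.5, -0.4]
grasp_force: 0.0
side 17 foot [503.1 336.1  38.3] h 83.5 dz -35.7
top 9 foot [495.7 304.8  39.6] h 85.6 dz -34.4
wrist 264 foot [499.6 319.   37.8] h 85.1 dz -36.2
tcp h 84.17238286845956 tip dz 162.868877204273 [ 0.04125112 -0.41141283 -0.16569248]
top ((0.0, 0.0), (0.0, 0.0), 0.0) [nan nan nan] low [array([nan, nan, nan]), array([nan, nan, nan]), array([nan, nan, nan])]
side ((420.9400329589844, 345.3057861328125), (129.5646514892578, 11.81167984008789), 73.56647491455078) [419.96941004 347.51100707 183.35798851] low [array([420.1, 403.2,  69.5]), array([424.3, 400.7, 110.8]), array([415.8, 354.3, 150.2])]
t 9.8 ee [499.8 324.3 254.7] q [0.58 0.36 0.18 1.39 0.   0.88] yaw 162.7 F [ 0.7  0.1 -0.7] open 1.001 gf 0.0
shift mm [81.7 -2.7 -5.2]
rotvec [-0.003  0.     1.567]
  return _methods._mean(a, axis=axis, dtype=dtype,
  ret = um.true_divide(
```

```bash
python3 -m handwheel '[{"tx":0.02,"ty":0,"tz":0,"rx":0,"ry":0,"rz":0.1425,"grip":0},{"tx":0,"ty":0,"tz":0,"rx":0,"ry":0,"rz":0.1425,"grip":0},{"tx":0,"ty":0,"tz":0,"rx":0,"ry":0,"rz":0.1425,"grip":0},{"tx":0,"ty":0,"tz":0,"rx":0,"ry":0,"rz":0.1425,"grip":0},{"tx":0,"ty":0,"tz":0,"rx":0,"ry":0,"rz":0.1425,"grip":0},{"tx":0,"ty":0,"tz":0,"rx":0,"ry":0,"rz":0.1425,"grip":0},{"tx":0,"ty":0,"tz":0,"rx":0,"ry":0,"rz":0.1425,"grip":0},{"tx":0,"ty":0,"tz":0,"rx":0,"ry":0,"rz":0.1425,"grip":0},{"tx":0,"ty":0,"tz":0,"rx":0,"ry":0,"rz":0.1425,"grip":0},{"tx":0,"ty":0,"tz":0,"rx":0,"ry":0,"rz":0.1425,"grip":0},{"tx":0,"ty":0,"tz":0,"rx":0,"ry":0,"rz":0.142,"grip":0},{"tx":0,"ty":0,"tz":0,"rx":0.11,"ry":0,"rz":0,"grip":0}]'
python3 -c "
from h import *
to([428,344,248],72.9)"
```

```text
time: 11.0
ee_pos: [479.0, 330.9, 255.9]
tcp_rot: [0.804, 0.592, -0.034, -0.045]
force: [-0.5, 0.3, -0.1]
opening: 1.0
grasp_force: 0.0
t 11.0 ee [479.  330.9 255.9] q [0.56 0.39 0.22 1.47 0.08 2.43] yaw 72.7 F [-0.5  0.3 -0.1] open 1.0 gf 0.0
shift mm [ -2.6 -51.4  13.7]
rotvec [-0.112  0.002 -0.003]
```

```bash
python3 -m handwheel '[{"tx":-0.001,"ty":-0.026,"tz":0.007,"rx":0,"ry":0,"rz":0,"grip":0},{"tx":-0.001,"ty":-0.025,"tz":0.007,"rx":0,"ry":0,"rz":0,"grip":0},{"tx":0,"ty":0,"tz":0,"rx":0,"ry":0,"rz":0,"grip":0}]' >/dev/null
python3 - <<'E'
from h import *
c,s=grab('wrist','w2.png'); W=cloud(c,s); H=cv2.cvtColor(c['pixels'],cv2.COLOR_RGB2HSV); h,sa=H[...,0],H[...,1]
y=(h>22)&(h<34)&(sa>130)&(np.hypot(W[...,0]-421,W[...,1]-346)<85); Y=W[y]; T=Y[abs(Y[:,2]-185)<6]
M=R.from_quat(s['tcp_rot']); 
print(len(T),cv2.minAreaRect(T[:,:2].astype(np.float32)),np.median(T,0))
t=M.inv().apply(T-s['ee_pos']); print('tool frame',cv2.minAreaRect(t[:,:2].astype(np.float32)),np.median(t,0))
Q=M.inv().apply(Y-s['ee_pos']); print([ (k,np.round(np.median(Q[abs(Q[:,2]-k)<6],0),1)) for k in (70,90,110,130)])
to([418.4,346.8,159],72.9)
E
```

```text
3080 ((422.1468505859375, 345.3038330078125), (129.51141357421875, 10.04404067993164), 73.05606842041016) [425.26676946 355.40166573 182.66357951]
tool frame ((-0.03973388671875, 1.166313886642456), (9.984533309936523, 129.50543212890625), 89.96070098876953) [10.54517011  0.89896327 63.61234115]
[(70, array([ 2.2,  0.9, 64.3])), (90, array([65. ,  0.3, 94.3])), (110, array([ -4.6,  -5. , 114.6])), (130, array([ -3.9,  -5.2, 126.2]))]
t 11.35 ee [429.4 343.8 246.6] q [0.63 0.33 0.11 1.41 0.09 2.49] yaw 73.0 F [-0.2  0.6 -0.1] open 0.998 gf 0.0
shift mm [-0.2 -1.6 88.3]
rotvec [-0.112  0.003  0.002]
```

View pics/w2.png

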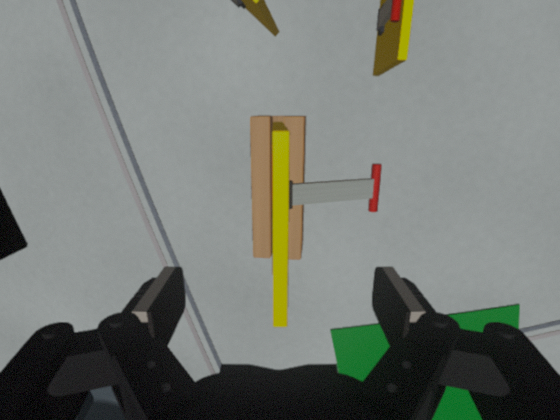

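The leg is out and down (foot at 376,187). The board edge (280,225) lies centred between the fingers and aligned with them, so I'll descend and grip.

```bash
python3 -m handwheel '[{"tx":0,"ty":0,"tz":0.03,"rx":0,"ry":0,"rz":0,"grip":0},{"tx":0,"ty":0,"tz":0.03,"rx":0,"ry":0,"rz":0,"grip":0},{"tx":0,"ty":0,"tz":0.028,"rx":0,"ry":0,"rz":0,"grip":0},{"tx":0,"ty":0,"tz":0,"rx":0,"ry":0,"rz":0,"grip":0}]' | egrep 'pos|force:'; python3 -m handwheel '[{"tx":0,"ty":0,"tz":0,"rx":0,"ry":0,"rz":0,"grip":255},{"tx":0,"ty":0,"tz":0,"rx":0,"ry":0,"rz":0,"grip":255},{"tx":0,"ty":0,"tz":0,"rx":0,"ry":0,"rz":0,"grip":255},{"tx":0,"ty":0,"tz":0,"rx":0,"ry":0,"rz":0,"grip":255},{"tx":0,"ty":0,"tz":0,"rx":0,"ry":0,"rz":0,"grip":255},{"tx":0,"ty":0,"tz":0,"rx":0,"ry":0,"rz":0,"grip":255},{"tx":0,"ty":0,"tz":0,"rx":0,"ry":0,"rz":0,"grip":255},{"tx":0,"ty":0,"tz":0,"rx":0,"ry":0,"rz":0,"grip":255}]' 50
python3 -c "
from h import *
to([418.4,346.8,240],72.9)"
```

```text
ee_pos: [420.0, 345.4, 156.9]
force: [-0.6, -0.1, 0.6]
grasp_force: 0.0
time: 12.55
ee_pos: [420.4, 347.5, 161.4]
tcp_rot: [0.803, 0.594, -0.033, -0.046]
force: [-4.7, 2.0, 6.8]
opening: 0.113
grasp_force: 48.6
t 12.55 ee [420.4 347.5 161.4] q [ 0.64  0.36 -0.07  1.2   0.09  2.51] yaw 73.0 F [-4.7  2.   6.8] open 0.113 gf 48.6
shift mm [ -1.1 -10.5 -77.9]
rotvec [-0.113 -0.001  0.001]
```

```bash
python3 -m handwheel '[{"tx":0,"ty":0,"tz":-0.01,"rx":0,"ry":0,"rz":0,"grip":255},{"tx":0,"ty":0,"tz":-0.01,"rx":0,"ry":0,"rz":0,"grip":255},{"tx":0,"ty":0,"tz":-0.02,"rx":0,"ry":0,"rz":0,"grip":255},{"tx":0,"ty":0,"tz":-0.03,"rx":0,"ry":0,"rz":0,"grip":255},{"tx":0,"ty":0,"tz":-0.03,"rx":0,"ry":0,"rz":0,"grip":255},{"tx":0,"ty":0,"tz":-0.03,"rx":0,"ry":0,"rz":0,"grip":255},{"tx":0,"ty":0,"tz":0,"rx":0,"ry":0,"rz":0,"grip":255}]'
python3 - <<'E'
from h import *
c,s=grab('side'); cv2.imwrite('pics/s3.png',cv2.resize(c['pixels'][130:350,150:380,::-1],None,fx=2.5,fy=2.5))
W=cloud(c,s); H=cv2.cvtColor(c['pixels'],cv2.COLOR_RGB2HSV); h,sa=H[...,0],H[...,1]
y=(h>22)&(h<34)&(sa>130)&(np.hypot(W[...,0]-431,W[...,1]-346)<90)&(W[...,2]>60); Y=W[y]
M=R.from_quat(s['tcp_rot']); Q=M.inv().apply(Y-s['ee_pos']); print(len(Q),np.percentile(Q,[1,50,99],axis=0).round(1))
r=((h<6)|(h>174))&(sa>150)&(np.hypot(W[...,0]-515,W[...,1]-320)<70)&(W[...,2]>100); print('foot tool',np.median(M.inv().apply(W[r]-s['ee_pos']),0),r.sum())
to([519,20,260],72.9)
E
```

```text
time: 13.25
ee_pos: [437.2, 343.3, 294.0]
tcp_rot: [0.803, 0.593, -0.029, -0.044]
force: [0.0, -0.1, -3.0]
opening: 0.109
grasp_force: 49.3
2516 [[-65.6 -33.4 -27.8]
 [ 16.6  -5.   29.5]
 [ 62.9   1.6 134.2]]
foot tool [ 15.25517085  95.59635797 113.4076446 ] 18
t 13.3 ee [436.5 343.  291.7] q [0.62 0.33 0.21 1.52 0.09 2.49] yaw 72.9 F [-0.9  0.4 -4.1] open 0.111 gf 49.3
shift mm [-284.6  176.1   12.1]
rotvec [-0.107 -0.003  0.   ]
```

View pics/s3.png

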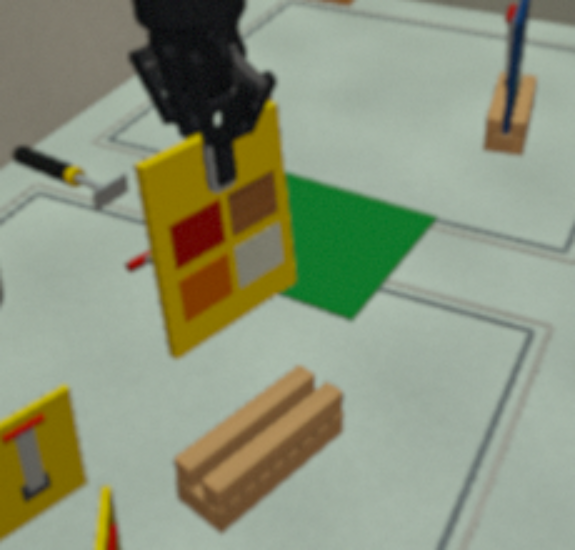

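The board is out of the slot, square in the grip, with the leg still at its stop. The blue board is untouched. Next, the move to the placing pose.

```bash
cat >> h.py <<'E'
def tilt(target,yaw,t):
    to(target); s=sensors.read_state(); M=R.from_quat(s['tcp_rot']); y=np.radians(yaw)
    D=R.from_matrix(np.array([[np.cos(y),np.sin(y),0],[np.sin(y),-np.cos(y),0],[0,0,-1]]))*R.from_rotvec([t,0,0])
    print('rotvec tilt',np.round((M.inv()*D).as_rotvec(),4))
E
python3 -c "
from h import *
tilt([514,21,210],85.4,.175)"
```

```text
t 13.3 ee [436.5 343.  291.7] q [0.62 0.33 0.21 1.52 0.09 2.49] yaw 72.9 F [-0.9  0.4 -4.1] open 0.111 gf 49.3
shift mm [-285.2  176.4   62.3]
rotvec tilt [ 0.0683 -0.0338 -0.2156]
```

```bash
python3 -m handwheel '[{"tx":-0.02,"ty":0.012,"tz":0,"rx":0,"ry":0,"rz":0,"grip":255},{"tx":-0.032,"ty":0.02,"tz":0.002,"rx":0,"ry":0,"rz":0,"grip":255},{"tx":-0.032,"ty":0.02,"tz":0.002,"rx":0,"ry":0,"rz":0,"grip":255},{"tx":-0.032,"ty":0.02,"tz":0.002,"rx":0,"ry":0,"rz":0,"grip":255},{"tx":-0.032,"ty":0.02,"tz":0.002,"rx":0,"ry":0,"rz":0,"grip":255},{"tx":-0.032,"ty":0.02,"tz":0.002,"rx":0,"ry":0,"rz":0,"grip":255},{"tx":-0.032,"ty":0.02,"tz":0.002,"rx":0,"ry":0,"rz":0,"grip":255},{"tx":-0.032,"ty":0.02,"tz":0.004,"rx":0,"ry":0,"rz":0,"grip":255},{"tx":-0.032,"ty":0.02,"tz":0.004,"rx":0,"ry":0,"rz":0,"grip":255},{"tx":-0.009,"ty":0.004,"tz":0,"rx":0,"ry":0,"rz":0,"grip":255},{"tx":0,"ty":0,"tz":0,"rx":0.034,"ry":-0.017,"rz":-0.108,"grip":255},{"tx":0,"ty":0,"tz":0,"rx":0.034,"ry":-0.017,"rz":-0.108,"grip":255}]' >/dev/null
python3 -m handwheel '[{"tx":0,"ty":0,"tz":0,"rx":0,"ry":0,"rz":0,"grip":255}]' | egrep 'pos|force'
python3 -c "
from h import *
tilt([514,21,155],85.4,.175)"
```

```text
ee_pos: [516.8, 19.8, 249.1]
force: [-0.3, -0.5, -3.7]
grasp_force: 49.5
t 14.6 ee [516.8  19.8 249.1] q [0.03 0.36 0.14 1.53 0.02 1.68] yaw 85.6 F [-0.3 -0.5 -3.7] open 0.115 gf 49.5
shift mm [ 1.3 14.1 93.1]
rotvec tilt [-0.0062  0.0032  0.0021]
```

Now I'll go down to about 20 mm above contact and check the board's lean and foot height.

```bash
python3 -m handwheel '[{"tx":0.001,"ty":0.005,"tz":0.031,"rx":-0.006,"ry":0.003,"rz":0,"grip":255},{"tx":0,"ty":0.005,"tz":0.031,"rx":0,"ry":0,"rz":0,"grip":255},{"tx":0,"ty":0.004,"tz":0.031,"rx":0,"ry":0,"rz":0,"grip":255},{"tx":0,"ty":0,"tz":0,"rx":0,"ry":0,"rz":0,"grip":255}]' >/dev/null
cat > chk.py <<'E'
from h import *
tilt([514,21,140],85.4,.175)
s0=sensors.read_state(); 
for n in('side','top'):
    c,s=grab(n); W=cloud(c,s); H=cv2.cvtColor(c['pixels'],cv2.COLOR_RGB2HSV); h,sa=H[...,0],H[...,1]
    d=np.hypot(W[...,0]-530,W[...,1]-21)<140
    y=(h>22)&(h<34)&(sa>130)&d; Y=W[y]; print(n,len(Y),'z',np.percentile(Y[:,2],[1,50,99]).round(1))
    ax=np.array([np.cos(np.radians(-4.6)),np.sin(np.radians(-4.6))])
    q=(Y[:,:2]-[519.5,20.6])@ax; k=np.polyfit(Y[:,2],q,1); print(' lean',k[0].round(3),'x at z0',k[1].round(1),'y range',np.percentile((Y[:,:2]-[519.5,20.6])@[-ax[1],ax[0]],[1,99]).round(1))
    r=((h<6)|(h>174))&(sa>150)&d; P=W[r]
    P=P[(P[:,:2]-[519.5,20.6])@ax>40] ; print(' foot',len(P), np.median(P,0).round(1) if len(P) else '')
E
python3 chk.py
```

```text
t 15.0 ee [511.7  20.9 153.1] q [ 0.03  0.39 -0.06  1.3   0.02  1.68] yaw 85.3 F [-1.2 -0.6 -2.8] open 0.11 gf 49.6
shift mm [ 0.3  4.6 12.4]
rotvec tilt [-0.0036  0.0002 -0.002 ]
side 854 z [ 20.2 110.9 183.3]
 lean 0.14 x at z0 -35.1 y range [-63.   63.7]
 foot 4 [586.5  28.3  25.3]
top 121 z [ 24.5 148.2 542.4]
 lean 0.021 x at z0 -16.7 y range [43. 64.]
 foot 0
```

```bash
python3 -m handwheel '[{"tx":0,"ty":0.001,"tz":0.006,"rx":-0.003,"ry":0,"rz":0,"grip":255},{"tx":0,"ty":0.001,"tz":0.005,"rx":0,"ry":0,"rz":0,"grip":255},{"tx":0,"ty":0,"tz":0,"rx":0,"ry":0,"rz":0,"grip":255}]'|egrep 'pos|force:'; for i in 1 2; do python3 -m handwheel '[{"tx":0,"ty":0.0003,"tz":0.002,"rx":0,"ry":0,"rz":0,"grip":255},{"tx":0,"ty":0,"tz":0,"rx":0,"ry":0,"rz":0,"grip":255}]'|egrep 'pos|force:';done; python3 chk.py
```

```text
ee_pos: [514.7, 20.7, 145.5]
force: [0.3, -0.4, -2.6]
grasp_force: 49.5
ee_pos: [514.5, 20.6, 143.4]
force: [0.3, -0.4, -3.7]
grasp_force: 49.6
ee_pos: [514.4, 20.6, 141.1]
force: [0.3, -0.5, -2.2]
grasp_force: 49.6
t 15.8 ee [514.4  20.6 141.1] q [ 0.03  0.4  -0.08  1.26  0.02  1.68] yaw 85.4 F [ 0.3 -0.5 -2.2] open 0.109 gf 49.6
shift mm [ 0.4 -0.2  1.2]
rotvec tilt [ 0.0052 -0.0004  0.0003]
side 830 z [  8.9  97.3 168.7]
 lean 0.143 x at z0 -30.6 y range [-62.7  63.6]
 foot 4 [590.2  26.6  14.6]
top 122 z [ 12.9 133.7 627.4]
 lean -0.03 x at z0 -8.9 y range [42.9 63.8]
 foot 0
```

```bash
for i in 1 2 3 4 5; do python3 -m handwheel '[{"tx":0,"ty":0.0003,"tz":0.0013,"rx":0.001,"ry":0,"rz":0,"grip":255},{"tx":0,"ty":0,"tz":0,"rx":0,"ry":0,"rz":0,"grip":255}]'|egrep 'pos|force: \[';done; python3 -c "
from h import *
s=sensors.read_state();print(s['ft_torque'],s['force']);tilt([514,21,134],85.4,.175)"
```

```text
ee_pos: [514.5, 20.6, 139.8]
force: [0.1, 0.5, -3.6]
ee_pos: [514.7, 20.6, 138.8]
force: [0.4, -0.7, -0.2]
ee_pos: [515.0, 20.6, 138.7]
force: [-0.6, -1.6, 12.2]
ee_pos: [515.4, 20.6, 138.6]
force: [-1.9, -1.8, 23.5]
ee_pos: [515.8, 20.5, 138.4]
force: [-3.9, -2.2, 35.2]
[-0.09482322  2.63026159  0.05964333] [-3.87676947 -2.19606721 35.1753198 ]
t 16.9 ee [515.8  20.5 138.4] q [ 0.03  0.41 -0.08  1.26  0.02  1.68] yaw 85.4 F [-3.9 -2.2 35.2] open 0.11 gf 55.1
shift mm [ 0.3 -1.   4.7]
rotvec tilt [ 0.005  -0.0008  0.0003]
```

```bash
python3 -m handwheel '[{"tx":0,"ty":-0.0005,"tz":-0.0033,"rx":0,"ry":0,"rz":0,"grip":255},{"tx":0,"ty":0,"tz":0,"rx":0,"ry":0,"rz":0,"grip":255}]'; python3 -c "
from h import *
print(sensors.read_state()['ft_torque'])"; python3 chk.py
```

```text
time: 17.1
ee_pos: [515.3, 20.6, 138.7]
tcp_rot: [0.732, 0.676, -0.058, -0.064]
force: [1.7, -1.1, 13.6]
opening: 0.108
grasp_force: 52.0
[-0.06546627  0.10672384  0.03004532]
t 17.1 ee [515.3  20.6 138.7] q [ 0.03  0.41 -0.08  1.26  0.02  1.68] yaw 85.4 F [ 1.7 -1.1 13.6] open 0.108 gf 52.0
shift mm [ 0.3 -1.6 -1.1]
rotvec tilt [ 0.002  -0.0005  0.0004]
side 825 z [  6.  100.2 165.7]
 lean 0.144 x at z0 -29.6 y range [-63.6  63.3]
 foot 5 [591.   23.9  11.2]
top 119 z [ 10.2 129.4 623.1]
 lean -0.014 x at z0 -10.8 y range [43.  63.8]
 foot 0
```

```bash
python3 -m handwheel '[{"tx":0,"ty":0,"tz":-0.0012,"rx":0,"ry":0,"rz":0,"grip":255},{"tx":0,"ty":0,"tz":0,"rx":0,"ry":0,"rz":0,"grip":255}]' | grep force: ; python3 -m handwheel '[{"tx":0,"ty":0,"tz":0,"rx":0,"ry":0,"rz":0,"grip":200},{"tx":0,"ty":0,"tz":0,"rx":0,"ry":0,"rz":0,"grip":180},{"tx":0,"ty":0,"tz":0,"rx":0,"ry":0,"rz":0,"grip":100},{"tx":0,"ty":0,"tz":0,"rx":0,"ry":0,"rz":0,"grip":60},{"tx":0,"ty":0,"tz":0,"rx":0,"ry":0,"rz":0,"grip":60},{"tx":0,"ty":0,"tz":0,"rx":0,"ry":0,"rz":0,"grip":60}]'; python3 chk.py
```

```text
force: [1.5, 0.3, 1.0]
grasp_force: 50.3
time: 18.0
ee_pos: [515.1, 20.6, 139.2]
tcp_rot: [0.732, 0.676, -0.059, -0.064]
force: [-0.4, -0.2, 0.0]
opening: 0.768
grasp_force: 0.0
t 18.0 ee [515.1  20.6 139.2] q [ 0.03  0.41 -0.08  1.26  0.02  1.68] yaw 85.4 F [-0.4 -0.2  0. ] open 0.768 gf 0.0
shift mm [ 0.3 -1.2 -0.6]
rotvec tilt [ 0.0004 -0.0004  0.0005]
side 883 z [  6.6 111.7 165.6]
 lean 0.157 x at z0 -30.1 y range [-63.7  63.3]
 foot 7 [591.3  27.1  11.9]
top 123 z [  7.9 129.1 625.3]
 lean -0.029 x at z0 -9.2 y range [43.3 63.6]
 foot 0
```

The board is released and standing, with no force on the gripper. I'll withdraw along the tool axis and look.

```bash
python3 -m handwheel '[{"tx":0,"ty":0,"tz":-0.03,"rx":0,"ry":0,"rz":0,"grip":60},{"tx":0,"ty":0,"tz":-0.04,"rx":0,"ry":0,"rz":0,"grip":60},{"tx":0,"ty":0,"tz":-0.04,"rx":0,"ry":0,"rz":0,"grip":60},{"tx":0,"ty":0,"tz":-0.04,"rx":0,"ry":0,"rz":0,"grip":60},{"tx":0,"ty":0,"tz":-0.03,"rx":0,"ry":0,"rz":0,"grip":60},{"tx":0,"ty":0,"tz":0,"rx":0,"ry":0,"rz":0,"grip":60},{"tx":0,"ty":0,"tz":0,"rx":0,"ry":0,"rz":0,"grip":60}]' | egrep 'time|pos|force:'; python3 chk.py; python3 -c "
from h import *
c,s=grab('side','s4.png')"
```

```text
time: 18.8
ee_pos: [546.5, 18.0, 316.6]
force: [0.5, -0.7, -0.3]
grasp_force: 0.0
t 18.8 ee [546.5  18.  316.6] q [0.02 0.4  0.37 1.72 0.02 1.67] yaw 85.4 F [ 0.5 -0.7 -0.3] open 0.764 gf 0.0
shift mm [  0.3  -1.7 179.5]
rotvec tilt [ 0.0014 -0.0005  0.0004]
side 967 z [  6.4 117.  162.3]
 lean 0.166 x at z0 -31.0 y range [-63.3  63.2]
 foot 7 [591.2  27.9  12.4]
top 134 z [  6.4 131.8 728.4]
 lean -0.026 x at z0 -8.2 y range [39.1 63.6]
 foot 0
```

View pics/s4.png

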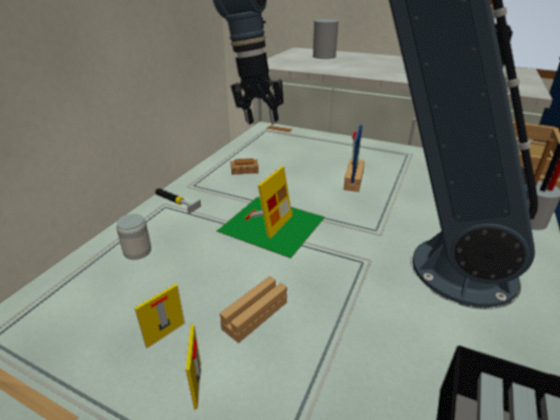

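The board stands on the mat at (277,205), with its foot at (255,215). It leans about 10° and its centre is about 12 mm from the mat's centre. The blue board is still in its holder at (356,160), and the gripper is clear.

```bash
python3 -c "
from station import close_job
print(close_job())"
```

```text
the job is handed in; nothing more can be done
None
```

The job is handed in: the yellow board stands on its fully folded-down leg about 12 mm from the mat's centre, leaning back about 10°, and the blue board is still in its holder.

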